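Open the board holder by one hole of its telescoping tube

ROBOT

A 6-joint arm with a two-finger parallel gripper is mounted at the origin on a cart in front of the work surface, level with it; the furniture and walls round the work are solid. World frame = base frame: x ahead of the robot, y to its left, z up, the work surface at z = 0. Lengths are in m, angles in rad, forces in N, time in s.
With the tool pointing down it reaches from about 0.3 to 0.775 m from the base axis. Payload 14.6 kg.
Tool frame: the origin (TCP) lies between the finger pads; the fingertips stand 25 mm ahead of it and the grasp point (between the pads) lies 6 mm ahead of it (bot.tip_extent is the distance from the TCP to the fingertips, in m); z points along the fingers, y is the line along which they close (so a half turn about z gives the same grasp; the last joint's range is limited). The gripper opens to 94 mm and grips with 3 to 60 N. Pads are 16 mm wide; open, the fingers measure 119 mm over their backs; the gripper's body (75 mm by 177 mm) begins 78 mm behind the grasp point.
Start: joints at [1.168, 0.3, 1.521, -0, 1.321, -0.067], TCP at [0.181, 0.519, 0.23] pointing down, gripper open.
Joint ranges: [-3.03, 3.03], [-0.79, 2.21], [0.23, 2.52], [-1.04, 4.18], [0, 3.07], [-2.55, 2.55]. Speed limits (rad/s): [2.22, 2.22, 2.57, 3.14, 3.14, 3.14].

INTERFACE

Orientations are given as a unit quaternion [w, x, y, z].
In Python, from workcell import status, camera, camera_info, order, bot gives the robot as it stands. The module is installed in compiled form; this text tells all that it offers.
- The arm moves only by the tool arm_command, never from a script. Its argument "deltas" is a list of rows, each a list of 2 entries, a list of its own where there are three numbers: the shift along the tool's x, y, z in cm, then the turn about the tool's z in rad. In form: [[[tx, ty, tz], turn], ...]. A call has 1 to 10 rows; each row shifts and turns the commanded pose from where the row before left it, along the tool's axes as they then stand; what a row does not reach is not made up. A row lasts 1/10 s, in which the tool goes at most 50 mm and 8.59 degrees, less where a joint would pass 70% of its speed; a pose out of reach is approached as far as the arm can. A call with a gripper value outside its range is refused whole. "gripper" is the closure, from 0 (fully open) to 1 (shut), set as the call begins (left out, the last holds). The fingers move at their own pace and stop on an object; the grip force is fixed at half the most. Time passes only in rows, so rows that do not move let the fingers close. It gives the time, the measured TCP pose, the force, the opening and the grip force at its end, in the units of the state.
- status.sense(): the state, without advancing time (a new reading comes with each control period).
- camera(name): name is "scene" or "top" or "wrist"; returns the picture (420x560x3 uint8, blue, green, red); there is no depth.
- camera_info(name): a dict with "camera_matrix" (3x3 intrinsics, pixels), "D" ([k1, k2, p1, p2, k3] as OpenCV has them; the pictures are not rectified), "R" (3x3) and "t" (3): a world point X has camera coordinates R X + t; the wrist camera has in their place "mount" (4x4, takes a point from camera to tool coordinates, whose origin is the TCP and whose axes are the flange's). Camera axes: x right, y down, z forward; pixel columns grow to the right and rows downward; lengths in m; the calibration is good to about 2 mm. A picture is of the moment at which its call begins: read the wrist's pose just before it. camera_info takes no time and is no camera call.
- order.job_done(): hands the job in; it is judged then, once.
The state is a dict: "time": time; "joint_pos": joint angles; "joint_vel": joint speeds; "joint_efforts": joint torques, N m; "eef_pos": TCP position; "tool_rot": TCP orientation; "ft_force": force on the tool from outside, world axes, zero at the start; "ft_torque": the same for the moment, N m; "finger_gap": finger opening in m; "gripper_force": force on a finger pad.
Only numpy, scipy, OpenCV 4.12 (cv2) and the standard library are available. Lean on these libraries where they do the work, as an engineer would, in place of code of your own. Each camera call takes 0.05 s, during which the arm holds its last target. There are 200 camera calls.

TASK

The board holder with the red button has to take a larger circuit board. Press its red button down, slide the inner tube with its jaw outward (the jaws move apart) by one hole, and let the button pop up fully in that next hole; then let go. Leave the holder with the yellow button as it is.

Things in the scene. Friction and masses are not known exactly. Their poses are not given: they have to be found in the camera images.
- red_button_top (a point): centre of the top face of the red button of the holder to be opened: a plastic cap 24 mm across, 18 mm high, on a thin steel stem; moves with it. x points outward along the tube (the way to slide), z up. Popped up, its top is 72 mm and its underside 54 mm above the bench, 12 mm clear of the tube. Pinch the cap's sides from above, press and carry it along, or press its top and drag
- red_rod (a joint): slide of the red holder's inner tube (m): 0 at the start, locked in the middle hole; + is outward. Holes at -0.035, 0, +0.035; end stops at +/-0.039. Locked while the button is up; it slides easily (under 1 N) while the button is held down. Let go within about 4 mm of a hole, the button's rounded collar draws the tube into it; farther off the button stays down until the tube is slid over a hole
- red_button (a joint): how far the red button is pressed (m): 0 fully up, 0.011 at the bottom; the tube is free to slide beyond 0.0095. Spring: 3 N at the top, 6 N at the bottom
- yellow_button_top (a point): same point of the twin holder with a yellow button, to be left as it is. Each holder is fixed to the bench: grey base 150x84x8 mm, pale metal outer tube 140x32 mm (top 42 mm above the bench; button over its middle), dark steel inner tube. At the start the fixed jaw (60 mm wide, top 67 mm above the bench) begins 62 mm from the button along +x, the moving jaw 108 mm

How it is judged:
On the way:
1. the red button is pressed down and the tube is on its way outward (value of joint red_button above 0.006 m and value of joint red_rod above 0.008 m), for 0.05 s.
At the end, for the whole second after the job is handed in: The inner tube of the red-button holder stands one hole (35 mm, +/-5 mm) farther out, its button is fully up in that hole (less than 2 mm down), and the yellow button is where it was (within 5 mm) (value of joint red_rod between 0.03 and 0.04 m and value of joint red_button below 0.002 m and distance of yellow_button_top from where it was at the start of the episode below 0.005 m); the robot touches nothing.
It fails at once if the yellow button pressed far down or its tube slid (distance of yellow_button_top from where it was at the start of the episode above 0.009 m).
It also fails if it takes over 32 s, if anything falls off the work surface, if the arm or the gripper's body presses on something with over 40 N, if the wrist force passes 120 N, or if a joint passes its speed limit or range.

## Working session

There is one attempt and no reset: what is moved stays moved. The work goes in short steps, Python scripts to look and compute and a tool call to move; the robot and the scene stay as the last step left them, time stands still between calls to the robot, and variables do not carry over. Pictures are saved under pics/ and viewed, at most 10 in all, crops included, and the job is handed in when it is done.

Besides the shell and the picture viewer there is one more tool, called after "Call:" by a JSON object that holds its "method" and its "body", one argument or row to a line. arm_command: Moves the arm, as the interface text tells. Its arguments: {"type":"object","properties":{"deltas":{"type":"array","items":{"type":"array"}},"gripper":{"type":"number"}},"required":["deltas"]}

```bash
mkdir -p pics
cat > h.py <<'E'
import numpy as np,cv2
from workcell import status,camera,camera_info,order,bot
def ray(name,px):
    c=camera_info(name);K=np.array(c["camera_matrix"]);D=np.array(c["D"])
    u=cv2.undistortPoints(np.array([[px]],float),K,D)[0,0]
    R=np.array(c["R"]);t=np.array(c["t"]).ravel()
    return -R.T@t,R.T@np.array([u[0],u[1],1])
def onplane(name,px,z):
    o,d=ray(name,px);return o+d*(z-o[2])/d[2]
def blobs(im,col):
    h=cv2.cvtColor(im,cv2.COLOR_BGR2HSV)
    m=cv2.inRange(h,(0,130,60),(8,255,255))|cv2.inRange(h,(172,130,60),(180,255,255)) if col=='red' else cv2.inRange(h,(20,130,80),(35,255,255))
    n,l,s,c=cv2.connectedComponentsWithStats(m)
    return [(s[i].tolist(),c[i].round(1).tolist()) for i in range(1,n) if s[i][4]>25]
E
python3 - <<'E'
from h import *
a=camera("top");b=camera("scene")
cv2.imwrite("pics/top.png",a);cv2.imwrite("pics/scene.png",b)
for n,i in(("top",a),("scene",b)):
  for c in("red","yellow"):
    for s,p in blobs(i,c):print(n,c,s,p,onplane(n,p,.068).round(4))
s=status.sense();print(s["eef_pos"],s["tool_rot"],s["time"])
E
```

```text
top red [198, 189, 13, 12, 121] [203.9, 194.8] [0.477  0.2832 0.068 ]
top yellow [359, 190, 13, 12, 101] [364.5, 195.7] [ 0.4697 -0.0058  0.068 ]
scene red [336, 197, 14, 15, 150] [341.9, 204.2] [0.4791 0.2835 0.068 ]
scene yellow [195, 256, 13, 14, 144] [201.5, 262.6] [ 0.4749 -0.0076  0.068 ]
[0.18115211 0.51909635 0.22996056] [-1.24101815e-04  1.67106522e-01  9.85938715e-01 -4.94227162e-04] 0.1
```

View pics/top.png

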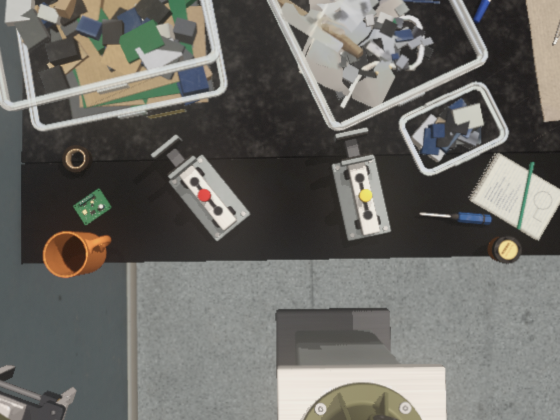

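View pics/scene.png

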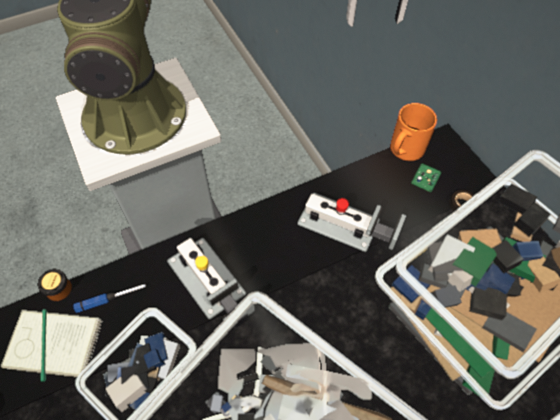

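The top view shows the red button at (204,195) and its jaw up and to the left at about (165,147). The yellow button is at (365,196). The scene view agrees with the top view to 2 mm. Next I need the tube axis.

```bash
cat > ax.py <<'E'
from h import *
a=cv2.imread("pics/top.png");h=cv2.cvtColor(a,cv2.COLOR_BGR2HSV)
m=cv2.inRange(h,(0,0,185),(180,60,255));m[:, :165]=0;m[:,255:]=0;m[:150]=0;m[245:]=0
m=cv2.morphologyEx(m,cv2.MORPH_CLOSE,np.ones((9,9)))
c=max(cv2.findContours(m,0,2)[0],key=cv2.contourArea)
P=np.array([onplane("top",p.tolist(),.042)[:2] for p in c[:,0]],np.float32)
r=cv2.minAreaRect(P);print(r)
B=cv2.boxPoints(r);e=B[1]-B[0];f=B[2]-B[1];v=e if np.hypot(*e)>np.hypot(*f) else f
v=v/np.hypot(*v); v=v if v[0]>0 else -v
ang=np.arctan2(v[1],v[0]);print("axis deg",np.degrees(ang))
s=status.sense();R=np.array([0])
from scipy.spatial.transform import Rotation as Ro
q=s["tool_rot"];M=Ro.from_quat([q[1],q[2],q[3],q[0]]).as_matrix();print(M.round(3))
tx=np.arctan2(M[1,0],M[0,0]);d=ang-tx
print("turn of tool x to axis about world z",[(d+k*np.pi+np.pi)%(2*np.pi)-np.pi for k in(0,1)],"joints",s["joint_pos"])
jaw=onplane("top",[165,147],.067);print(jaw, np.degrees(np.arctan2(jaw[1]-.283,jaw[0]-.477)))
i=camera_info("wrist");print(np.array(i["mount"]).round(3),np.array(i["camera_matrix"]).round(0),bot.tip_extent)
d=np.array([.477,.283])-s["eef_pos"][:2];print("tool shift",M[:2,:2].T@d)
E
python3 ax.py
```

```text
((0.4804912805557251, 0.270178884267807), (0.13535617291927338, 0.05640720948576927), 36.953590393066406)
axis deg 36.95359
[[-0.944  0.33  -0.   ]
 [ 0.33   0.944 -0.001]
 [ 0.    -0.001 -1.   ]]
turn of tool x to axis about world z [np.float64(-2.1608423527616205), np.float64(0.9807503008281726)] joints [ 1.16840964e+00  3.00405513e-01  1.52149062e+00  1.21212032e-05
  1.32071559e+00 -6.66012650e-02]
[0.56593617 0.35391383 0.067     ] 38.56733128453284
[[ 0.    -0.963 -0.269  0.078]
 [ 1.     0.     0.001 -0.001]
 [-0.001 -0.269  0.963 -0.155]
 [ 0.     0.     0.     1.   ]] [[367.   0. 280.]
 [  0. 367. 212.]
 [  0.   0.   1.]] 0.025
tool shift [-0.357122   -0.12542459]
```

Call:
{"method": "arm_command", "body": {
  "deltas": [
    [[-3.57, -1.25, 0], 0],
    [[-3.57, -1.25, 0], 0],
    [[-3.57, -1.25, 0], 0],
    [[-3.57, -1.25, 0], 0],
    [[-3.57, -1.25, 0], 0],
    [[-3.57, -1.25, 0], 0],
    [[-3.57, -1.25, 0], 0],
    [[-3.57, -1.25, 0], 0],
    [[-3.57, -1.25, 0], 0],
    [[-3.57, -1.25, 0], 0]
  ],
  "gripper": 0
}}

```text
time: 1.1
eef_pos: [0.4781, 0.2824, 0.2302]
tool_rot: [-0.0, 0.167, 0.986, -0.0]
ft_force: [1.2, 0.5, -0.2]
finger_gap: 0.0936
gripper_force: 0.0
```

Call:
{"method": "arm_command", "body": {
  "deltas": [
    [[0, 0, 0], -0.14],
    [[0, 0, 0], -0.14],
    [[0, 0, 0], -0.14],
    [[0, 0, 0], -0.14],
    [[0, 0, 0], -0.14],
    [[0, 0, 0], -0.14],
    [[0, 0, 0], -0.14],
    [[0, 0, 3], 0],
    [[0, 0, 3], 0],
    [[0, 0, 0], 0]
  ]
}}

```text
time: 2.1
eef_pos: [0.4756, 0.2828, 0.1668]
tool_rot: [-0.003, -0.317, 0.949, -0.0]
ft_force: [-0.5, 0.4, 1.5]
finger_gap: 0.0945
gripper_force: 0.0
```

```bash
cat > w.py <<'E'
from h import *
import sys
from scipy.spatial.transform import Rotation as Ro
s=status.sense();im=camera("wrist");cv2.imwrite("pics/%s.png"%sys.argv[1],im)
i=camera_info("wrist");T=np.array(i["mount"]);K=np.array(i["camera_matrix"]);D=np.array(i["D"])
q=s["tool_rot"];M=Ro.from_quat([q[1],q[2],q[3],q[0]]).as_matrix();p=np.array(s["eef_pos"])
print("t",s["time"],"eef",p.round(4),"toolx deg",np.degrees(np.arctan2(M[1,0],M[0,0])),"F",np.round(s["ft_force"],1))
def pl(px,z):
    u=cv2.undistortPoints(np.array([[px]],float),K,D)[0,0]
    d=M@T[:3,:3]@np.array([u[0],u[1],1]);o=p+M@T[:3,3]
    return o+d*(z-o[2])/d[2]
for b,c in blobs(im,"red"):
    X=pl(c,.066);print(b,c,X.round(4),"tool cm",(M.T@(X-p)*100).round(2))
E
python3 w.py w1
```

```text
t 2.1 eef [0.4756 0.2828 0.1668] toolx deg -143.08981968530958 F [-0.5  0.4  1.5]
```

View pics/w1.png

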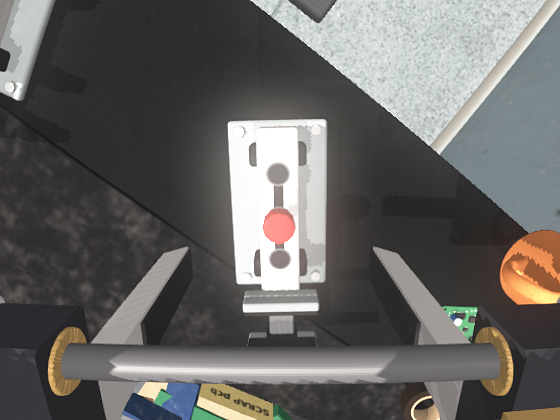

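The wrist view shows the red cap at (279,226), with the tube running straight down the image, so the tool is aligned with it. The jaws are at (280,300), towards tool −x. The colour mask missed the paler red, so I'll loosen it.

```bash
sed -i 's/(0,130,60),(8,/(0,90,60),(6,/;s/(172,130,60)/(170,90,60)/' h.py
cat >> w.py <<'E'
c=(279,226)
if sys.argv[1]=="w2":
    X=pl(c,.072);print(X.round(4),"tool cm",(M.T@(X-p)*100).round(2))
    a,b=[pl(c,.042) for c in((278.5,135),(280,285))];print("tube deg",np.degrees(np.arctan2(*(b-a)[1::-1])),"len",np.linalg.norm(b-a))
E
python3 w.py w2
```

```text
t 2.15 eef [0.4765 0.2833 0.1693] toolx deg -143.09264749463068 F [0.7 0.7 0.5]
[263, 206, 32, 36, 831] [278.7, 223.2] [0.4789 0.2832 0.066 ] tool cm [-0.22 -0.16 10.33]
[0.479  0.2836 0.072 ] tool cm [-0.25 -0.14  9.73]
tube deg 37.44276457198946 len 0.12469547176601507
```

Call:
{"method": "arm_command", "body": {
  "deltas": [
    [[-0.25, -0.15, 2], 0],
    [[0, 0, 2], 0],
    [[0, 0, 2], 0],
    [[0, 0, 1.5], 0],
    [[0, 0, 1.0], 0],
    [[0, 0, 0.4], 0],
    [[0, 0, 0], 0],
    [[0, 0, 0], 0]
  ],
  "gripper": 0.5
}}

```text
time: 3.0
eef_pos: [0.4805, 0.2841, 0.0824]
tool_rot: [0.001, -0.317, 0.949, 0.0]
ft_force: [-0.9, 1.7, 0.2]
finger_gap: 0.0474
gripper_force: 0.0
```

```bash
python3 w.py w3
```

```text
t 3.0 eef [0.4805 0.2841 0.0824] toolx deg -143.0906387733646 F [-0.9  1.7  0.2]
[259, 240, 47, 53, 1915] [281.7, 265.6] [0.4784 0.2829 0.066 ] tool cm [0.24 0.02 1.64]
```

View pics/w3.png

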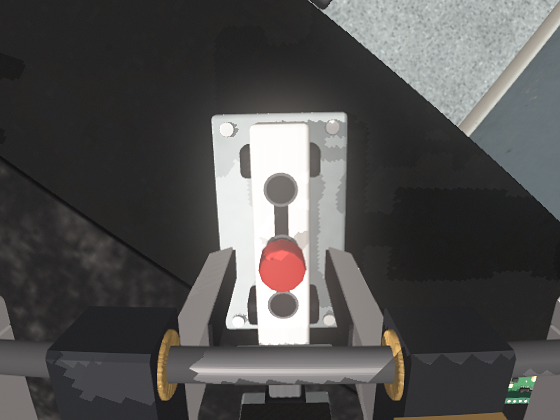

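The cap at (282,265) is centred between the fingers, with one on each side of it. Closing now.

Call:
{"method": "arm_command", "body": {
  "deltas": [
    [[0.1, 0, 0], 0],
    [[0, 0, 0], 0],
    [[0, 0, 0], 0],
    [[0, 0, 0], 0],
    [[0, 0, 0], 0],
    [[0, 0, 0], 0],
    [[0, 0, 0], 0],
    [[0, 0, 0], 0]
  ],
  "gripper": 1
}}

```text
time: 3.85
eef_pos: [0.479, 0.2837, 0.0816]
tool_rot: [0.0, -0.317, 0.949, 0.0]
ft_force: [-2.7, 4.5, 2.8]
finger_gap: 0.023
gripper_force: 30.0
```

Gripped, with a 23–24 mm gap. Pressing down about 10.5 mm.

Call:
{"method": "arm_command", "body": {
  "deltas": [
    [[0, 0, 0.3], 0],
    [[0, 0, 0.3], 0],
    [[0, 0, 0.3], 0],
    [[0, 0, 0.15], 0],
    [[0, 0, 0], 0],
    [[0, 0, 0], 0]
  ]
}}

```text
time: 4.45
eef_pos: [0.4793, 0.2838, 0.0714]
tool_rot: [0.0, -0.317, 0.949, 0.0]
ft_force: [-3.4, 4.6, 6.5]
finger_gap: 0.0229
gripper_force: 30.0
```

Call:
{"method": "arm_command", "body": {
  "deltas": [
    [[0, 0, 0.05], 0],
    [[-0.3, 0, 0], 0],
    [[-0.3, 0, 0], 0],
    [[0, 0, 0], 0]
  ]
}}

```text
time: 4.85
eef_pos: [0.4842, 0.2877, 0.0709]
tool_rot: [0.0, -0.317, 0.949, 0.0]
ft_force: [-3.0, 5.1, 6.0]
finger_gap: 0.0235
gripper_force: 30.0
```

It slides freely with no axial force. Another 29 mm.

Call:
{"method": "arm_command", "body": {
  "deltas": [
    [[-0.4, 0, 0], 0],
    [[-0.5, 0, 0], 0],
    [[-0.5, 0, 0], 0],
    [[-0.5, 0, 0], 0],
    [[-0.5, 0, 0], 0],
    [[-0.3, 0, 0], 0],
    [[-0.2, 0, 0], 0],
    [[0, 0, 0], 0],
    [[0, 0, 0], 0]
  ]
}}

```text
time: 5.75
eef_pos: [0.5069, 0.3053, 0.0709]
tool_rot: [0.0, -0.317, 0.949, 0.001]
ft_force: [-6.6, 6.7, 5.8]
finger_gap: 0.0233
gripper_force: 30.0
```

It has travelled 35.0 mm. Raising the button while still gripping it, then letting go.

Call:
{"method": "arm_command", "body": {
  "deltas": [
    [[0, 0, -0.3], 0],
    [[0, 0, -0.3], 0],
    [[0, 0, -0.3], 0],
    [[0, 0, -0.15], 0],
    [[0, 0, 0], 0],
    [[0, 0, 0], 0]
  ]
}}

```text
time: 6.35
eef_pos: [0.5067, 0.3051, 0.0811]
tool_rot: [-0.0, -0.317, 0.949, 0.001]
ft_force: [-6.3, 5.9, 2.9]
finger_gap: 0.0227
gripper_force: 30.0
```

Call:
{"method": "arm_command", "body": {
  "deltas": [
    [[0, 0, 0], 0],
    [[0, 0, 0], 0],
    [[0, 0, 0], 0],
    [[0, 0, 0], 0],
    [[0, 0, 0], 0],
    [[0, 0, -1], 0],
    [[0, 0, -2], 0],
    [[0, 0, -3], 0],
    [[0, 0, -2.5], 0],
    [[0, 0, 0], 0]
  ],
  "gripper": 0.4
}}

```text
time: 7.35
eef_pos: [0.5084, 0.3049, 0.1703]
tool_rot: [0.003, -0.317, 0.949, 0.0]
ft_force: [0.8, 0.1, 0.6]
finger_gap: 0.0565
gripper_force: 0.0
```

```bash
python3 w.py w4
python3 - <<'E'
from h import *
for n in("top","scene"):
  a=camera(n)
  for c in("red","yellow"):
    for s,p in blobs(a,c):print(n,c,s,p,onplane(n,p,.068).round(4))
E
```

```text
t 7.35 eef [0.5084 0.3049 0.1703] toolx deg -143.0893542825377 F [0.8 0.1 0.6]
[267, 199, 32, 34, 840] [282.5, 215.9] [0.5058 0.3044 0.066 ] tool cm [ 0.31  0.12 10.43]
top yellow [359, 189, 12, 13, 98] [364.3, 195.7] [ 0.4697 -0.0054  0.068 ]
scene red [352, 204, 15, 16, 162] [358.6, 211.2] [0.5074 0.3042 0.068 ]
scene yellow [195, 256, 13, 14, 145] [201.5, 262.5] [ 0.4747 -0.0075  0.068 ]
```

View pics/w4.png

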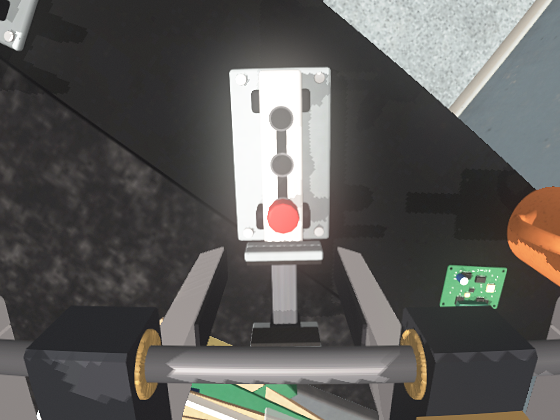

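The cap at (283,216) now sits over the outer hole, and the other two holes, at (281,118) and (282,165), are empty. In the scene view it moved 35 mm at the same height, so it is up. The yellow button hasn't moved and the gripper is clear.

```bash
python3 -c "
from h import *
print(order.job_done())"
```

```text
the job is handed in; nothing more can be done
None
```

I slid the red holder's tube out one hole (35 mm as measured), its button looks fully up in the new hole, the yellow holder was left untouched, and I handed the job in; no verdict came back.

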